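# Slide the pan under the warming bar to the free place

## Task

Slide the two-eared pan along the grey plate from the ring it stands on to the free ring, passing it underneath the warming bar and keeping it flat on the plate all the way, never lifted. The gripper cannot pass the bar, so let go of the pan when it is part way under and take it again by the other ear. Leave it centred on the free ring with its ears in line with the ring's two tick lines, without knocking the bar or disturbing the pies and the carton.

Things in the scene. Friction and masses are not known exactly. Their poses are not given: they have to be found in the camera images.
- pan: Round open steel pan, loose, 0.55 kg: foot 106 mm, rim 122 mm wide, 44 mm high, wall 3 mm. Origin: centre of its underside; z up. Two equal dark flat ears along its own +y and -y, 60 to 100 mm from its axis, each 28 mm wide (x), 10 mm thick, 29 to 39 mm above the underside; grasp across the 28 mm, 85 mm from the axis. 200 mm long over the ears; alike either way round.
- warm_plate: Grey rectangular keep-warm plate with a black edge, fixed, 244 mm (its x) by 500 mm (its y), 12 mm thick. Origin: centre of its underside; its top is 12 mm above. The pan slides along its y.
- warming_bar: Warming bar, fixed across the plate (along its own x; its y is the way of travel): two steel legs carry an aluminium housing 34 mm wide (y), 206 mm long. Origin: on the plate's top, midway between the legs. Opening below: 160 mm wide (x -80 to 80 mm), 67 mm high. Foot flanges 50 mm along y, 4 mm high. Top of the housing 103 mm above the plate's top.
- ring_start: Printed flush mark where the pan stands at the start: a thin black ring, 143 mm outer diameter, with two tick lines along its own +y and -y from 71 to 108 mm from the centre. Origin: its centre on the plate's top. It lies on one side of the bar, left or right.
- ring_free: The free mark, same shape, on the other side of the bar: the pan's goal. Origin: its centre on the plate's top; its tick lines run along its own y.
- pie_left: Small round brown pie, 104 mm across, 43 mm high, loose bystander beyond the plate, on the left. Origin: centre of its underside.
- pie_right: Small round brown pie, 104 mm across, 41 mm high, loose bystander beyond the plate, right of the first. Origin: centre of its underside.
- carton: Small cardboard carton, 66 x 48 x 50 mm, loose bystander past the plate's right-hand (-y) end. Origin: centre of its underside.

How it is judged:
On the way:
1. the pan is part way under the warming bar, between its legs (pan centre within 50 mm of the bar's line and 30 mm of its middle), and let go there by the fingers (y of pan in the frame of warming_bar between -0.05 and 0.05 m and x of pan in the frame of warming_bar between -0.03 and 0.03 m and contact force between the fingers and pan below 0.05 N), for 0.2 s.
At the end, for the whole second after the job is handed in: The pan stands still and flat on the plate, its centre within 12 mm of the free ring's centre, its ears within 0.14 rad (8 degrees) of the ring's tick lines, released; the pies and the carton are within 30 mm of where they were (horizontal distance between pan and ring_free below 0.012 m and angle between the y axis of pan and the y axis of ring_free, either way round below 0.14 rad and z of pan in the frame of ring_free below 0.004 m and angle between pan's own z axis and vertical below 0.05 rad and linear speed of pan below 0.02 m/s and distance of each of pie_left, pie_right, carton from where it was at the start of the episode below 0.03 m); the robot touches nothing.
It fails at once if the pan is lifted more than 10 mm off the plate or tipped by more than 0.15 rad (z of pan in the frame of warm_plate above 0.022 m or angle between pan's own z axis and vertical above 0.15 rad).
It fails at once if the warming bar is knocked or pressed with more than 10 N (contact force between warming_bar and anything else above 10 N).
It fails at once if a pie or the carton is pushed more than 30 mm (distance of any of pie_left, pie_right, carton from where it was at the start of the episode above 0.03 m).
It also fails if it takes over 48 s, if anything falls off the work surface, if the arm or the gripper's body presses on something with over 40 N, if the wrist force passes 120 N, or if a joint passes its speed limit or range.

## Robot

A 7-joint arm with a two-finger parallel gripper is mounted at the origin on the work surface; the furniture and walls round the work are solid. World frame = base frame: x ahead of the robot, y to its left, z up, the work surface at z = 0. Lengths are in m, angles in rad, forces in N, time in s.
With the tool pointing down it reaches from about 0.35 to 0.9 m from the base axis. Payload 8.1 kg.
Tool frame: the origin (TCP) lies midway between the tips of the shut fingers; the grasp point (between the pads) lies arm.grip_point_offset behind it (arm.grip_point_offset is the distance from the TCP to the grasp point, in m); y points along the fingers, z is the direction in which the jaws open and shut, and the axes are right-handed (so a half turn about y gives the same grasp; the last joint's range is limited). The gripper opens to 92 mm and grips with 3 to 60 N. Pads are 19 mm wide; open, the fingers measure 130 mm over their backs; the gripper's body (75 mm by 190 mm) begins 47 mm behind the grasp point.
Start: joints at [1.171, 0.434, 0.025, 1.573, -0.012, 1.134, -0.075], TCP at [0.183, -0.598, 0.227] pointing down, gripper open.
Joint ranges: [-2.62, 2.62], [-0.44, 2.09], [-1.27, 1.32], [0.08, 2.57], [-1.32, 4.46], [0.12, 2], [-2.74, 2.74]. Speed limits (rad/s): [2.22, 2.22, 3.01, 3.01, 3.14, 3.14, 3.14].

## Interface

Orientations are given as a rotation vector (axis times angle).
In Python, from cell import arm, get_image, camera_info gives the robot as it stands.
- The arm moves only by the tool carry_out, never from a script. Its argument "steps" is one flat list of numbers, 5 for each row, row after row: the opening, from 0 (shut) to 1 (fully open), then the shift along the world's x, y, z in units of 0.1 m (1.0 is 0.1 m), then the turn about the world's z in units of 45 degrees (1.0 is 45 degrees). In form: [hand, dx, dy, dz, spin, hand, dx, dy, dz, spin, ...]. A call has 1 to 12 rows; each row is the pose to reach, as a shift and turn from the pose commanded when the call began; what a row does not reach only later rows make up. A row lasts 1/10 s, in which the tool goes at most 50 mm and 8.59 degrees, less where a joint would pass 70% of its speed; a pose out of reach is approached as far as the arm can. A call with a number of a shift or a turn outside -1 to 1 is refused whole. A call with a gripper value outside its range is refused whole. The fingers move at their own pace and stop on an object; "grip_force" is the grip in N (left out, the last holds). Time passes only in rows, so rows that repeat a pose let the fingers close. It gives the time, the measured TCP pose, the force and the opening at its end, in the units of the state.
- arm.observe(): the state, without advancing time (a new reading comes with each control period).
- get_image(name): name is "scene" or "top" or "wrist"; returns (picture, depth): 400x640x3 uint8, red, green, blue; 400x640 float32, m along the optical axis (not along the pixel's ray), 0 where there is no reading.
- camera_info(name): a dict with "fovy" (degrees; the focal length in pixels is half the picture's height over the tangent of half this angle, whatever the lens; pixels are square), "cx", "cy" (the principal point, pixels), "R" (3x3) and "t" (3): a world point X has camera coordinates R X + t; the wrist camera has in their place "tool_from_camera" (4x4, takes a point from camera to tool coordinates, whose origin is the TCP and whose axes are the tool frame's). Camera axes: x right, y down, z forward; pixel columns grow to the right and rows downward; lengths in m; the calibration is good to about 2 mm. A picture is of the moment at which its call begins: read the wrist's pose just before it. camera_info takes no time and is no camera call.
- arm.sign_off(): hands the job in, once; it reports no verdict.
The state is a dict: "clock": time; "joints": joint angles; "dq": joint speeds; "joint_efforts": joint torques, N m; "position": TCP position; "ee_rot": TCP orientation; "force": force on the tool from outside, world axes, zero at the start; "ft_torque": the same for the moment, N m; "width": opening from 0.0 (shut) to 1.0 (fully open).
Only numpy, scipy, OpenCV 4.12 (cv2) and the standard library are available. Lean on these libraries where they do the work, as an engineer would, in place of code of your own. Each camera call takes 0.05 s, during which the arm holds its last target. There are 200 camera calls.

## Working session

There is one attempt and no reset: what is moved stays moved. The work goes in short steps, Python scripts to look and compute and a tool call to move; the robot and the scene stay as the last step left them, time stands still between calls to the robot, and variables do not carry over. Pictures are saved under pics/ and viewed, about 8 in all and at most 12, crops included, and the job is handed in when it is done.

Besides the shell and the picture viewer there is one more tool, called after "Emit:" in YAML: its name, and indented under it one key for each argument. carry_out: Moves the arm, as the interface text tells. Shifts and turns lie within -1 to 1; 1 stands for 0.1 m of shift or 45 degrees of turn. Its arguments: {"type":"object","properties":{"steps":{"type":"array","items":{"type":"number"}},"grip_force":{"type":"number"}},"required":["steps"]}

```bash
mkdir -p pics && ls && python3 - <<'E'
from cell import arm,get_image,camera_info
import cv2,numpy as np
print(arm.observe(), arm.grip_point_offset)
for n in("scene","top"):
    print(n,camera_info(n))
    p,d=get_image(n); np.savez(f"pics/{n}0.npz",p=p,d=d); cv2.imwrite(f"pics/{n}0.png",p[:,:,::-1])
print(camera_info("wrist"))
E
```

```text
pics
{'clock': 0.0, 'joints': array([ 1.17138643,  0.43524115,  0.02498253,  1.5740881 , -0.01161744,
        1.13398494, -0.07509101]), 'dq': array([-2.41180746e-03, -6.59801754e-05,  4.46601674e-04, -2.16788302e-03,
       -1.45309151e-04,  5.32951598e-04,  1.11933150e-03]), 'joint_efforts': array([-1.32216741e-03, -6.67876625e+01,  9.85247120e-01, -3.14469767e+01,
       -6.02540793e-02,  4.23989247e-02,  1.37798843e-04]), 'position': array([ 0.18259295, -0.59720603,  0.22593727]), 'ee_rot': array([-0.30857717,  2.06361662, -2.06041835]), 'force': array([-1.03463048,  0.41538822,  0.04232522]), 'ft_torque': array([-0.01940381,  0.0275601 ,  0.02739014]), 'width': 0.999853344297449} 0.0188
scene {'fovy': 42.9194966473163, 'cx': 318.0355564539697, 'cy': 200.85301616189253, 'R': array([[-0.51201801, -0.85889548,  0.01166653],
       [-0.6352547 ,  0.36948595, -0.67818257],
       [ 0.57817733, -0.3546529 , -0.73480086]]), 't': array([0.32305367, 0.37661924, 0.89051293])}
top {'fovy': 52.1898887460508, 'cx': 319.65904097974317, 'cy': 195.02230719915775, 'R': array([[-0.0111533 , -0.99968265, -0.02258758],
       [-0.99688339,  0.01288063, -0.07783059],
       [ 0.07809683,  0.02164911, -0.99671069]]), 't': array([0.05515899, 0.56855572, 0.90681639])}
{'fovy': 59.610487780978595, 'cx': 325.5539206308377, 'cy': 201.29077205379622, 'tool_from_camera': array([[-4.39503240e-05,  9.55469918e-01,  2.95088518e-01,
        -8.07468592e-02],
       [-1.44239163e-03, -2.95088272e-01,  9.55468907e-01,
        -1.57787064e-01],
       [ 9.99998959e-01, -3.83640041e-04,  1.39113104e-03,
         1.12270880e-03],
       [ 0.00000000e+00,  0.00000000e+00,  0.00000000e+00,
         1.00000000e+00]])}
```

View pics/top0.png

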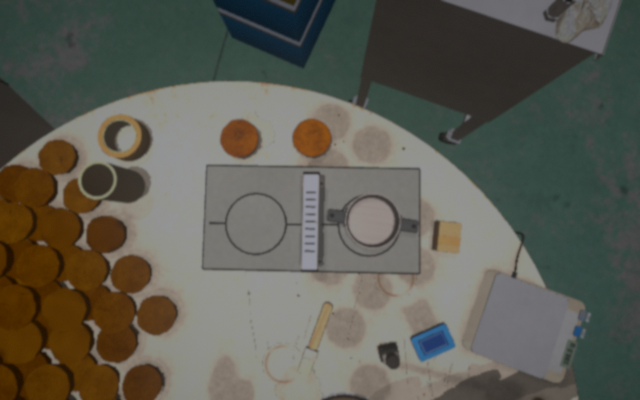

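View pics/scene0.png

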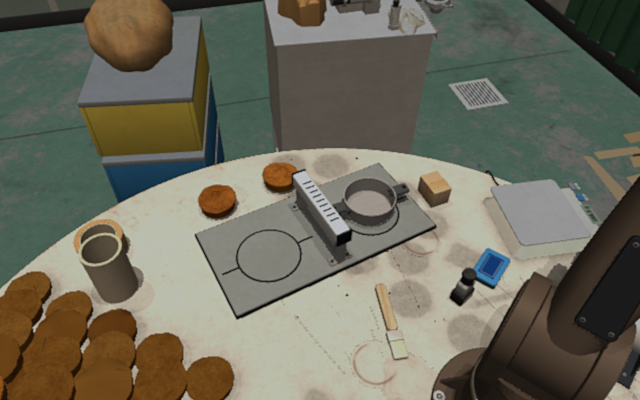

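The pan stands on the right ring, ears at about (334,215) and (408,226). The bar is at column 311 and the free ring is centred near (256,223). I'll enlarge to measure.

```bash
python3 - <<'E'
import cv2,numpy as np
p=np.load("pics/top0.npz")['p'][:,:,::-1]
c=np.clip(p[155:285,198:430].astype(float)*1.5,0,255).astype(np.uint8)
c=cv2.resize(c,None,fx=3.4,fy=3.4,interpolation=cv2.INTER_CUBIC)
for k in range(200,430,20): cv2.putText(c,str(k),(int((k-198+.5)*3.4),10),0,.35,(0,0,255)); cv2.line(c,(int((k-198+.5)*3.4),12),(int((k-198+.5)*3.4),20),(0,0,255))
for k in range(160,285,20): cv2.putText(c,str(k),(0,int((k-155+.5)*3.4)),0,.35,(0,0,255))
cv2.imwrite("pics/top0c.png",c)
E
cat > h.py <<'E'
import numpy as np
from cell import camera_info
def cam(n):
    i=camera_info(n); f=200/np.tan(np.radians(i['fovy'])/2); return f,i['cx'],i['cy'],i
def onplane(n,uv,z):
    f,cx,cy,i=cam(n); R,t=np.array(i['R']),np.array(i['t']); C=-R.T@t
    d=R.T@np.array([(uv[0]-cx)/f,(uv[1]-cy)/f,1]); return C+d*(z-C[2])/d[2]
def project(n,X):
    f,cx,cy,i=cam(n); c=np.array(i['R'])@X+i['t']; return np.array([cx+f*c[0]/c[2],cy+f*c[1]/c[2]])
def points(n,d):
    f,cx,cy,i=cam(n); v,u=np.mgrid[:400,:640]; c=np.stack([(u-cx)/f*d,(v-cy)/f*d,d],-1)
    return (c-np.array(i['t']))@np.array(i['R'])
def tri(pairs):
    A,b=[],[]
    for n,(u,v) in pairs:
        f,cx,cy,i=cam(n);R,t=np.array(i['R']),np.array(i['t'])
        for k,q in((0,(u-cx)/f),(1,(v-cy)/f)): A.append(R[k]-q*R[2]); b.append(q*t[2]-t[k])
    return np.linalg.lstsq(np.array(A),np.array(b),rcond=None)[0]
E
python3 - <<'E'
from h import *
for n in("top","scene"):
    z=np.load(f"pics/{n}0.npz"); P=points(n,z['d'])
    Z=P[...,2]; box=(P[...,0]>.3)&(P[...,0]<.8)&(P[...,1]>-.45)&(P[...,1]<.45)&(z['d']>0)
    h,e=np.histogram(Z[box],np.arange(-.01,.13,.004)); print(n,list(zip(e.round(3),h)))
    for lo,hi,l in((.09,.13,'bar'),(.052,.06,'rim'),(.043,.0515,'ears?')):
        m=box&(Z>lo)&(Z<hi); Q=P[m]
        if len(Q): print(l,m.sum(),Q.min(0).round(3),Q.max(0).round(3),Q.mean(0).round(4))
E
```

```text
top [(np.float64(-0.01), np.int64(21)), (np.float64(-0.006), np.int64(6477)), (np.float64(-0.002), np.int64(30944)), (np.float64(0.002), np.int64(4002)), (np.float64(0.006), np.int64(3030)), (np.float64(0.01), np.int64(13758)), (np.float64(0.014), np.int64(3556)), (np.float64(0.018), np.int64(341)), (np.float64(0.022), np.int64(188)), (np.float64(0.026), np.int64(1037)), (np.float64(0.03), np.int64(1705)), (np.float64(0.034), np.int64(453)), (np.float64(0.038), np.int64(103)), (np.float64(0.042), np.int64(90)), (np.float64(0.046), np.int64(1770)), (np.float64(0.05), np.int64(1844)), (np.float64(0.054), np.int64(234)), (np.float64(0.058), np.int64(10)), (np.float64(0.062), np.int64(2)), (np.float64(0.066), np.int64(13)), (np.float64(0.07), np.int64(16)), (np.float64(0.074), np.int64(2)), (np.float64(0.078), np.int64(0)), (np.float64(0.082), np.int64(3)), (np.float64(0.086), np.int64(3)), (np.float64(0.09), np.int64(4)), (np.float64(0.094), np.int64(5)), (np.float64(0.098), np.int64(8)), (np.float64(0.102), np.int64(4)), (np.float64(0.106), np.int64(62)), (np.float64(0.11), np.int64(97
[... 1085 characters left out ...]
), np.int64(31)), (np.float64(0.074), np.int64(11)), (np.float64(0.078), np.int64(2)), (np.float64(0.082), np.int64(20)), (np.float64(0.086), np.int64(71)), (np.float64(0.09), np.int64(70)), (np.float64(0.094), np.int64(82)), (np.float64(0.098), np.int64(78)), (np.float64(0.102), np.int64(74)), (np.float64(0.106), np.int64(73)), (np.float64(0.11), np.int64(390)), (np.float64(0.114), np.int64(762)), (np.float64(0.118), np.int64(20)), (np.float64(0.122), np.int64(0))]
bar 1549 [0.407 0.047 0.09 ] [0.614 0.088 0.12 ] [0.5004 0.0716 0.1111]
rim 1238 [ 0.3   -0.45   0.052] [0.6   0.082 0.06 ] [ 0.4202 -0.2347  0.0539]
ears? 1383 [ 0.3   -0.449  0.043] [0.712 0.235 0.051] [ 0.4192 -0.2441  0.0493]
```

View pics/top0c.png

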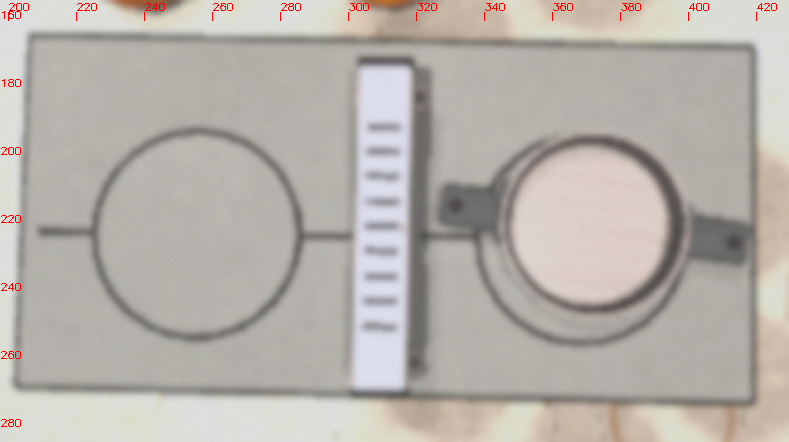

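The crop shows, in crop pixels, the left ear hole at (456,205) and the right ear hole at (734,242). The free ring is centred at (197,234), with ticks at (40,231) and (350,236). The bar top spans (358..413, 62..392).

```bash
cat >> h.py <<'E'
def crop2full(p): return (p[0]+.5)/3.4+197.5,(p[1]+.5)/3.4+154.5
E
python3 - <<'E'
from h import *
import cv2
T=lambda p,z: onplane("top",crop2full(p),z)
a,b=T((456,205),.051),T((734,242),.051); print("earholes",a,b,np.linalg.norm(a-b),"mid",(a+b)/2,"yaw",np.degrees(np.arctan2(*(b-a)[:2]*[1,-1])))
a,b=T((440,204),.051),T((748,244),.051); print("eartips",a,b,np.linalg.norm(a-b),"mid",(a+b)/2)
rc=T((197.5,234),.012);print("free ring",rc, "diam",np.linalg.norm(T((94,234),.012)-T((301,234),.012)),np.linalg.norm(T((197,129),.012)-T((197,339),.012)))
a,b=T((40,231),.012),T((470,237),.012);print("ticks",a,b,"yaw(deg)",np.degrees(np.arctan2((b-a)[0],-(b-a)[1])))
print("plate corners",[T(p,.012)[:2].round(4) for p in((29,34),(754,45),(753,402),(15,387))])
print("bar top corners",[T(p,.115)[:2].round(4) for p in((358,60),(413,60),(407,393),(350,393))])
# automated: ring dark pixels, ear pixels
for n in("top","scene"):
    z=np.load(f"pics/{n}0.npz"); P=points(n,z['d']); g=z['p'].mean(2)
    m=(P[...,2]>.044)&(P[...,2]<.058)&(z['d']>0)&(P[...,0]>.4)&(P[...,0]<.62)&(P[...,1]>-.18)&(P[...,1]<.05)
    print(n,"rim+ears",m.sum(),P[m].min(0),P[m].max(0),np.median(P[m],0)); 
    (c,s,ang)=cv2.minAreaRect((P[m][:,:2]*1000).astype(np.float32)); print(c,s,ang)
    print(n,"free ring px",project(n,np.array([rc[0],rc[1],.012])))
# ring fit in scene: dark pixels near predicted ring
import scipy.optimize as so
for n in("top","scene"):
    g=cv2.cvtColor(np.load(f"pics/{n}0.npz")['p'],cv2.COLOR_RGB2GRAY).astype(np.float32); g=cv2.GaussianBlur(g,(0,0),1)
    th=np.linspace(0,2*np.pi,180)
    def cost(c,r=.070):
        q=np.array([project(n,np.array([c[0]+r*np.cos(t),c[1]+r*np.sin(t),.012])) for t in th]).astype(np.float32)
        return cv2.remap(g,q[:,:1],q[:,1:],1).mean()
    r=so.minimize(lambda c:cost(c),rc[:2],method='Nelder-Mead',options=dict(initial_simplex=rc[:2]+np.array([[0,0],[.006,0],[0,.006]]))); print(n,"ringfit",r.x,r.fun)
E
```

```text
earholes [0.52272456 0.02158326 0.051     ] [ 0.49688077 -0.15650128  0.051     ] 0.1799500127714976 mid [ 0.50980266 -0.06745901  0.051     ] yaw -8.257170470136442
eartips [0.52349266 0.03191336 0.051     ] [ 0.49550078 -0.16540532  0.051     ] 0.19929427135349356 mid [ 0.50949672 -0.06674598  0.051     ]
free ring [0.50633405 0.19624314 0.012     ] diam 0.14048082048781005 0.14165599040456892
ticks [0.50957915 0.30341878 0.012     ] [0.50223128 0.01216913 0.012     ] yaw(deg) -1.4451968177276322
plate corners [array([0.6445, 0.3124]), array([ 0.6297, -0.1818]), array([ 0.3909, -0.174 ]), array([0.4051, 0.3193])]
bar top corners [array([0.6094, 0.0802]), array([0.6089, 0.0469]), array([0.4095, 0.0527]), array([0.4098, 0.0866])]
top rim+ears 849 [ 0.44976175 -0.16494112  0.04402451] [0.56774038 0.03221313 0.05798138] [ 0.50908711 -0.07898921  0.05131149]
(508.6002502441406, -66.75309753417969) (120.01200866699219, 181.7118377685547) 21.555124282836914
top free ring px [255.73529412 223.47058824]
scene rim+ears 782 [ 0.45191345 -0.16738685  0.0440053 ] [0.57577912 0.02113686 0.05799648] [ 0.51035922 -0.07116695  0.05202533]
(510.5387268066406, -69.94801330566406) (169.48170471191406, 123.38604736328125) 48.052276611328125
scene free ring px [269.86274689 255.80810722]Traceback (most recent call last):
  File "<stdin>", line 25, in <module>
    res = _minimize_neldermead(fun, x0, args, callback, bounds=bounds,
                               **options)
    fxr = func(xr)
    fx = function(np.copy(x), *(wrapper_args + args))
  File "<stdin>", line 25, in <lambda>
  File "<stdin>", line 23, in cost
  File "h.py", line 9, in project
    f,cx,cy,i=cam(n); c=np.array(i['R'])@X+i['t']; return np.array([cx+f*c[0]/c[2],cy+f*c[1]/c[2]])
              ~~~^^^
  File "h.py", line 4, in cam
    i=camera_info(n); f=200/np.tan(np.radians(i['fovy'])/2); return f,i['cx'],i['cy'],i
ValueError: time passes only in moves, steps and waits
```

```bash
sed -i 's/^from cell import camera_info/from cell import camera_info as _ci, arm\nfrom scipy.spatial.transform import Rotation\nimport functools\ncamera_info=functools.cache(_ci)/' h.py && cat >> h.py <<'E'
def ringfit(n,c0,img):
    import cv2, scipy.optimize as so
    g=cv2.GaussianBlur(cv2.cvtColor(img,cv2.COLOR_RGB2GRAY).astype(np.float32),(0,0),1); th=np.linspace(0,2*np.pi,180)
    def cost(c,r=.070):
        q=np.array([project(n,np.array([c[0]+r*np.cos(t),c[1]+r*np.sin(t),.012])) for t in th]).astype(np.float32)
        return float(cv2.remap(g,q[:,:1],q[:,1:],1).mean())
    c0=np.array(c0); return so.minimize(cost,c0,method='Nelder-Mead',options=dict(initial_simplex=c0+np.array([[0,0],[.004,0],[0,.004]]),xatol=1e-4))
def tool():
    s=arm.observe(); R=Rotation.from_rotvec(s['ee_rot']).as_matrix(); j=R[:,2]*np.sign(R[0,2])
    return s,R,np.degrees(np.arctan2(j[1],j[0]))   # jaw-axis yaw, 0 = along world x
E
python3 - <<'E'
from h import *
for n in("top","scene"):
    r=ringfit(n,(.5063,.1962),np.load(f"pics/{n}0.npz")['p']); print(n,r.x,r.fun)
s,R,y=tool(); print(R.round(3),y)
u=project("scene",np.array([.4976-.0,-.1565,.051])); print("right ear hole predicted in scene",project("scene",np.array([.49688,-.1565,.051])), "free ring scene", project("scene",np.array([.5063,.1962,.012])))
E
```

```text
top [0.50673384 0.19706238] 90.9854507446289
scene [0.51180196 0.19697952] 82.88113403320312
[[-0.956 -0.001  0.292]
 [-0.292  0.001 -0.956]
 [ 0.    -1.    -0.001]] -73.00144441225217
right ear hole predicted in scene [404.68254316 187.47738011] free ring scene [269.88764676 255.81094406]
```

Emit:
carry_out:
  steps: [1, 0.3, 0.45, 0, 0.15, 1, 0.63, 0.9, 0, 0.3, 1, 0.63, 0.9, 0, 0.3]
  grip_force: 20

```text
clock: 0.4
position: [0.2501, -0.5026, 0.2265]
ee_rot: [-0.53, 1.916, -1.911]
force: [0.4, -0.1, -0.3]
width: 1.004
```

Emit:
carry_out:
  steps: [1, 0.3, 0.45, 0, 0.15, 1, 0.63, 0.9, 0, 0.3, 1, 0.63, 0.9, 0, 0.3]

```text
clock: 0.7
position: [0.3125, -0.4126, 0.2268]
ee_rot: [-0.721, 1.765, -1.762]
force: [0.5, -0.2, 0.0]
width: 0.998
```

Emit:
carry_out:
  steps: [1, 0.3, 0.45, 0, 0.15, 1, 0.63, 0.9, 0, 0.3, 1, 0.63, 0.9, 0, 0.3]

```text
clock: 1.0
position: [0.3751, -0.3228, 0.2269]
ee_rot: [-0.889, 1.607, -1.605]
force: [-0.1, 0.3, 0.5]
width: 1.001
```

Emit:
carry_out:
  steps: [1, 0.3, 0.45, 0, 0.15, 1, 0.63, 0.9, 0, 0.3, 1, 0.63, 0.9, 0, 0.3]

```text
clock: 1.3
position: [0.4378, -0.2328, 0.2269]
ee_rot: [-1.036, 1.443, -1.442]
force: [-0.1, -0.1, 0.1]
width: 1.001
```

Emit:
carry_out:
  steps: [1, 0.3, 0.45, 0, 0.12, 1, 0.63, 0.86, 0, 0.24, 1, 0.63, 0.86, 0, 0.24, 1, 0.63, 0.86, 0, 0.24]

```text
clock: 1.7
position: [0.4984, -0.1508, 0.2264]
ee_rot: [-1.138, 1.314, -1.313]
force: [-0.1, -0.8, -0.4]
width: 1.003
```

```bash
cat >> h.py <<'E'
def wshot(name):
    import cv2
    from cell import get_image
    s,R,y=tool(); p,d=get_image("wrist"); i=dict(camera_info("wrist")); M=np.array(i['tool_from_camera'])
    Rw=R@M[:3,:3]; C=R@M[:3,3]+s['position']
    np.savez(f"pics/{name}.npz",p=p,d=d,R=Rw.T,t=-Rw.T@C); cv2.imwrite(f"pics/{name}.png",p[:,:,::-1]); return s,y
def load(name):
    z=np.load(f"pics/{name}.npz"); i=dict(_wi()); i['R'],i['t']=z['R'],z['t']; global _extra; _extra[name]=i; return z
_extra={}
def _wi(): return _ci("wrist")
_base=camera_info
def camera_info(n): return _extra[n] if n in _extra else _base(n)
E
python3 - <<'E'
from h import *
s,y=wshot("w1"); print(s['position'],y)
E
```

```text
[ 0.49839189 -0.15075119  0.22640702] -8.146149294146321
```

View pics/w1.png

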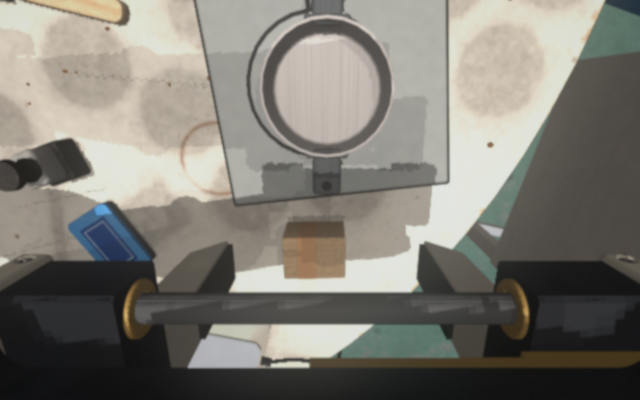

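The wrist view shows the right ear at about (314–341, 157–194), its hole at (327,186), and the pan rim centred near (326,86). The carton is clear of the ear at (314,250).

```bash
python3 - <<'E'
from h import *
z=load("w1")
t=tri([("w1",(327,186)),("top",crop2full((734,242)))]); print("tri ear hole",t)
print("wrist hole on .051",onplane("w1",(327,186),.051), "tip",onplane("w1",(327.5,194),.051))
print("rim centre",onplane("w1",(326.5,86),.056), [onplane("w1",p,.056) for p in((259,86),(394,86),(326,15),(326,158))])
P=points("w1",z['d']); m=z['d']>0
for (u,v) in((327,170),(327,180),(320,175),(335,175),(327,86),(230,100)): print((u,v),P[v,u].round(4))
print("plate edge right", onplane("w1",(448,100),.012),onplane("w1",(449,180),.012))
E
```

```text
tri ear hole [ 0.49858827 -0.15508191  0.06289875]
wrist hole on .051 [ 0.49990243 -0.15924326  0.051     ] tip [ 0.49924159 -0.16743668  0.051     ]
rim centre [ 0.51257421 -0.06656342  0.056     ] [array([ 0.45292194, -0.05802802,  0.056     ]), array([ 0.57224311, -0.07510119,  0.056     ]), array([ 0.52017818, -0.01012235,  0.056     ]), array([ 0.50297531, -0.13066332,  0.056     ])]
(327, 170) [ 0.5021 -0.1434  0.0506]
(327, 180) [ 0.5007 -0.1533  0.0507]
(320, 175) [ 0.4947 -0.1474  0.0503]
(335, 175) [ 0.5092 -0.1494  0.0506]
(327, 86) [ 0.5133 -0.0659  0.015 ]
(230, 100) [ 0.4128 -0.0652  0.0108]
plate edge right [ 0.63411958 -0.09690061  0.012     ] [ 0.63193555 -0.18165263  0.012     ]
```

Emit:
carry_out:
  steps: [1, 0.01, -0.02, -0.5, 0, 1, 0.01, -0.02, -1.0, 0, 1, 0.01, -0.02, -1.0, 0]

```text
clock: 2.05
position: [0.4933, -0.1555, 0.1216]
ee_rot: [-1.144, 1.326, -1.311]
force: [-1.6, -0.2, -0.8]
width: 0.999
```

Emit:
carry_out:
  steps: [1, 0, 0, -0.3, 0, 1, 0, 0, -0.6, 0, 1, 0, 0, -0.8, 0, 1, 0, 0, -0.95, 0, 1, 0, 0, -0.98, 0, 1, 0, 0, -0.98, 0]

```text
clock: 2.65
position: [0.4992, -0.1549, 0.03]
ee_rot: [-1.137, 1.314, -1.316]
force: [0.2, 0.3, 1.2]
width: 0.998
```

Emit:
carry_out:
  steps: [0.6, 0, 0, 0, 0, 0.5, 0, 0, 0, 0, 0.4, 0, 0, 0, 0, 0.35, 0, 0, 0, 0, 0.2, 0, 0, 0, 0, 0.2, 0, 0, 0, 0, 0.2, 0, 0, 0, 0, 0.2, 0, 0, 0, 0]
  grip_force: 20

```text
clock: 3.45
position: [0.4987, -0.1536, 0.0287]
ee_rot: [-1.138, 1.314, -1.314]
force: [-0.4, -0.2, -0.8]
width: 0.355
```

Emit:
carry_out:
  steps: [0.2, 0, 0, 0, 0, 0.2, 0, 0, 0, 0, 0.2, 0, 0, 0, 0, 0.2, 0, 0, 0, 0]

```text
clock: 3.85
position: [0.4988, -0.1537, 0.0287]
ee_rot: [-1.138, 1.314, -1.314]
force: [-0.1, 0.5, -1.7]
width: 0.297
```

Emit:
carry_out:
  steps: [0.2, 0.01, 0.05, 0, 0.01, 0.2, 0.025, 0.12, 0, 0.035, 0.2, 0.04, 0.2, 0, 0.06, 0.2, 0.055, 0.28, 0, 0.085, 0.2, 0.07, 0.36, 0, 0.11, 0.2, 0.085, 0.44, 0, 0.13, 0.2, 0.1, 0.52, 0, 0.147, 0.2, 0.1, 0.6, 0, 0.147, 0.2, 0.1, 0.6, 0, 0.147]

```text
clock: 4.75
position: [0.5088, -0.0916, 0.0288]
ee_rot: [-1.196, 1.229, -1.227]
force: [0.5, 2.0, -2.2]
width: 0.309
```

```bash
python3 - <<'E'
from h import *
from cell import get_image
import cv2
s,R,y=tool(); print(s['position'],y,s['force'])
for n in("scene","top"):
    p,d=get_image(n); np.savez(f"pics/{n}1.npz",p=p,d=d); 
    c=p[120:320,180:480] if n=="scene" else p[150:280,200:430]
    c=cv2.resize(c,(600,400) if n=="scene" else (460*600//460,int(130*600/230)),interpolation=cv2.INTER_CUBIC); cv2.imwrite(f"pics/{n}1c.png",np.clip(c[:,:,::-1]*1.3,0,255).astype(np.uint8))
a=cv2.imread("pics/scene1c.png")
cv2.imwrite("pics/s1.png",cv2.resize(np.vstack([a,cv2.imread("pics/top1c.png")]),None,fx=.8,fy=.8))
E
```

```text
[ 0.50884946 -0.09164016  0.02876676] -1.4754544280925908 [ 0.48719306  1.96799374 -2.20369138]
```

View pics/s1.png

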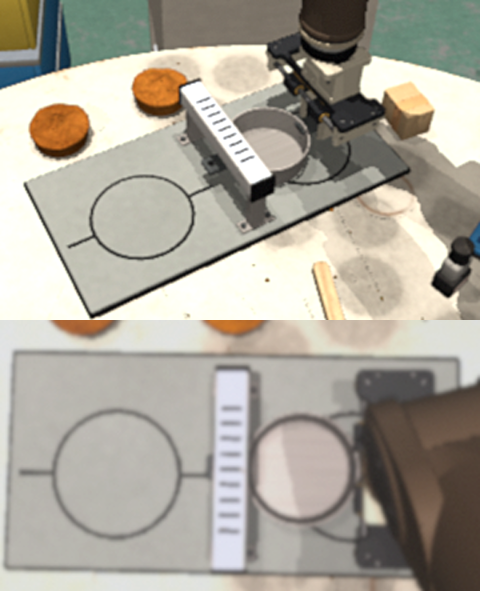

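The pan's front ear is through the opening. The rim is centred on the bar at rows 466 and 468 of the lower picture, and the gripper is well short of the bar. I'll slide on until the pan's centre is under the bar.

Emit:
carry_out:
  steps: [0.2, 0, 0.08, 0, 0, 0.2, 0, 0.17, 0, 0, 0.2, 0, 0.26, 0, 0, 0.2, 0, 0.35, 0, 0, 0.2, 0, 0.44, 0, 0, 0.2, 0, 0.53, 0, 0, 0.2, 0, 0.62, 0, 0, 0.2, 0, 0.69, 0, 0, 0.2, 0, 0.73, 0, 0, 0.2, 0, 0.73, 0, 0]

```text
clock: 5.85
position: [0.5088, -0.0195, 0.0287]
ee_rot: [-1.196, 1.229, -1.228]
force: [-1.6, 2.0, -2.1]
width: 0.299
```

Emit:
carry_out:
  steps: [0.45, 0, 0, 0, 0, 0.6, 0, 0, 0, 0, 0.8, 0, 0, 0, 0, 1, 0, 0, 0, 0, 1, 0, 0, 0, 0, 1, 0, 0, 0, 0, 1, 0, 0, 0, 0, 1, 0, 0, 0, 0, 1, 0, 0, 0, 0]

```text
clock: 6.75
position: [0.5088, -0.0207, 0.0288]
ee_rot: [-1.196, 1.229, -1.23]
force: [0.2, 0.5, 0.7]
width: 0.99
```

Emit:
carry_out:
  steps: [1, 0, 0, 0.2, 0, 1, 0, 0, 0.5, 0, 1, 0, 0, 1, 0, 1, 0, 0, 1, 0]

```text
clock: 7.15
position: [0.5122, -0.02, 0.1342]
ee_rot: [-1.189, 1.223, -1.233]
force: [1.6, 1.6, -0.4]
width: 1.001
```

Emit:
carry_out:
  steps: [1, 0, 0, 0.5, 0, 1, 0, 0, 0.98, 0, 1, 0, 0, 0.98, 0]

```text
clock: 7.45
position: [0.5121, -0.02, 0.2327]
ee_rot: [-1.189, 1.222, -1.234]
force: [-0.2, 0.6, 0.2]
width: 0.999
```

Emit:
carry_out:
  steps: [1, 0.02, 0.45, 0, 0, 1, 0.04, 0.9, 0, 0, 1, 0.04, 0.9, 0, 0]

```text
clock: 7.75
position: [0.5122, 0.0764, 0.227]
ee_rot: [-1.197, 1.224, -1.221]
force: [0.3, -0.2, -0.3]
width: 0.999
```

Emit:
carry_out:
  steps: [1, 0, 0.45, 0, 0, 1, 0, 0.82, 0, 0, 1, 0, 0.82, 0, 0, 1, 0, 0.82, 0, 0]

```text
clock: 8.15
position: [0.5124, 0.1517, 0.2262]
ee_rot: [-1.198, 1.228, -1.228]
force: [0.4, -0.3, 0.6]
width: 0.999
```

```bash
python3 - <<'E'
from h import *
import cv2
from cell import get_image
s,y=wshot("w2"); print(s['position'],y)
p,d=get_image("top"); np.savez("pics/top2.npz",p=p,d=d)
p,d=get_image("scene"); np.savez("pics/scene2.npz",p=p,d=d); cv2.imwrite("pics/scene2c.png",cv2.resize(p[120:320,180:480,::-1],(750,500),interpolation=cv2.INTER_CUBIC))
E
```

```text
[0.5123731  0.15167788 0.22621044] -1.4588299667467102
```

View pics/w2.png

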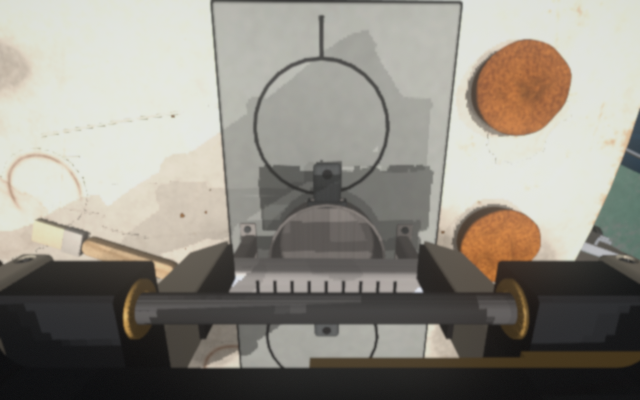

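The wrist view shows the left ear tip at (327,162) with its hole at (327,174). The free ring is centred near (321,124) and its outer tick ends at (321,16).

```bash
python3 - <<'E'
from h import *
z=load("w2")
print("hole",onplane("w2",(327,174),.051),"tip",onplane("w2",(327,162),.051))
P=points("w2",z['d']); print([P[v,u].round(4) for u,v in((318,185),(336,185),(327,180))])
r=ringfit("w2",(.509,.197),z['p']);print("ring wrist",r.x,r.fun)
for k in("w2",): print("tick end",onplane(k,(321,16),.012), "ring top/tick root",onplane(k,(321.5,57),.012))
a=onplane("w2",(321,16),.012); c=r.x; print("ring yaw",-np.degrees(np.arctan2(a[0]-c[0],a[1]-c[1])))
r=ringfit("top",(.507,.197),np.load("pics/top2.npz")['p']);print(r.x,r.fun)
b=[onplane("w2",p,.012) for p in((212,2),(461,3))]; print("plate corners",b)
E
```

```text
hole [0.51494851 0.15522913 0.051     ] tip [0.51523485 0.16706547 0.051     ]
[array([0.5058, 0.1442, 0.0504]), array([0.5236, 0.1436, 0.0496]), array([0.5148, 0.1494, 0.0516])]
ring wrist [0.50957692 0.19395145] 87.01004791259766
tick end [0.5128978  0.30114542 0.012     ] ring top/tick root [0.5123248 0.2647166 0.012    ]
ring yaw -1.774465736316317
[0.5048349  0.19748348] 61.89225387573242
plate corners [array([0.41002088, 0.31567981, 0.012     ]), array([0.6459329 , 0.30885458, 0.012     ])]
```

Emit:
carry_out:
  steps: [1, 0.02, 0, -0.5, 0, 1, 0.02, 0, -1.0, 0, 1, 0.02, 0, -1.0, 0]

```text
clock: 8.6
position: [0.5111, 0.1478, 0.1215]
ee_rot: [-1.205, 1.236, -1.23]
force: [-1.5, -1.2, 0.0]
width: 1.002
```

Emit:
carry_out:
  steps: [1, 0, 0, -0.3, 0, 1, 0, 0, -0.6, 0, 1, 0, 0, -0.8, 0, 1, 0, 0, -0.95, 0, 1, 0, 0, -0.98, 0, 1, 0, 0, -0.98, 0]

```text
clock: 9.2
position: [0.5157, 0.151, 0.0301]
ee_rot: [-1.195, 1.229, -1.231]
force: [0.2, 0.7, 0.7]
width: 0.997
```

Emit:
carry_out:
  steps: [0.6, 0, 0, 0, 0, 0.5, 0, 0, 0, 0, 0.4, 0, 0, 0, 0, 0.35, 0, 0, 0, 0, 0.2, 0, 0, 0, 0, 0.2, 0, 0, 0, 0, 0.2, 0, 0, 0, 0, 0.2, 0, 0, 0, 0, 0.2, 0, 0, 0, 0, 0.2, 0, 0, 0, 0, 0.2, 0, 0, 0, 0]

```text
clock: 10.3
position: [0.5146, 0.1514, 0.0287]
ee_rot: [-1.196, 1.23, -1.229]
force: [-0.1, -0.3, -0.4]
width: 0.301
```

Emit:
carry_out:
  steps: [0.2, 0, 0.04, 0, 0, 0.2, -0.01, 0.11, 0, 0, 0.2, -0.01, 0.19, 0, 0, 0.2, -0.01, 0.27, 0, 0, 0.2, -0.015, 0.36, 0, 0, 0.2, -0.015, 0.45, 0, 0, 0.2, -0.02, 0.54, 0, 0, 0.2, -0.02, 0.63, 0, 0, 0.2, -0.02, 0.71, 0, 0, 0.2, -0.03, 0.8, 0, 0]

```text
clock: 11.3
position: [0.5119, 0.2319, 0.0287]
ee_rot: [-1.196, 1.229, -1.23]
force: [-0.2, -1.9, -1.1]
width: 0.303
```

Emit:
carry_out:
  steps: [0.2, 0, 0.08, 0, 0, 0.2, 0, 0.17, 0, 0, 0.2, 0, 0.26, 0, 0, 0.2, 0, 0.35, 0, 0, 0.2, 0, 0.42, 0, 0, 0.2, 0, 0.47, 0, 0, 0.2, 0, 0.49, 0, 0, 0.2, 0, 0.49, 0, 0, 0.2, 0, 0.49, 0, 0]

```text
clock: 12.2
position: [0.5119, 0.281, 0.0289]
ee_rot: [-1.195, 1.23, -1.229]
force: [-0.7, 1.5, -1.4]
width: 0.304
```

```bash
python3 - <<'E'
from h import *
import cv2
from cell import get_image
s,y,=tool()[0],tool()[2]; print(s['position'],y,s['force'],s['width'])
p,d=get_image("top"); np.savez("pics/top3.npz",p=p,d=d)
q,d=get_image("scene"); np.savez("pics/scene3.npz",p=q,d=d)
c=np.vstack([cv2.resize(p[155:285,198:328],(520,520),interpolation=2)]); e=cv2.resize(q[190:320,190:330],(560//2*2,520),interpolation=2)
cv2.imwrite("pics/t3.png",np.clip(cv2.resize(np.hstack([c,e]),(800,385))[:,:,::-1]*1.4,0,255).astype(np.uint8))
E
```

```text
[0.51186662 0.28101726 0.02892961] -1.5757689131113692 [-0.73353387  1.45552948 -1.42192609] 0.3036424909669161
```

View pics/t3.png

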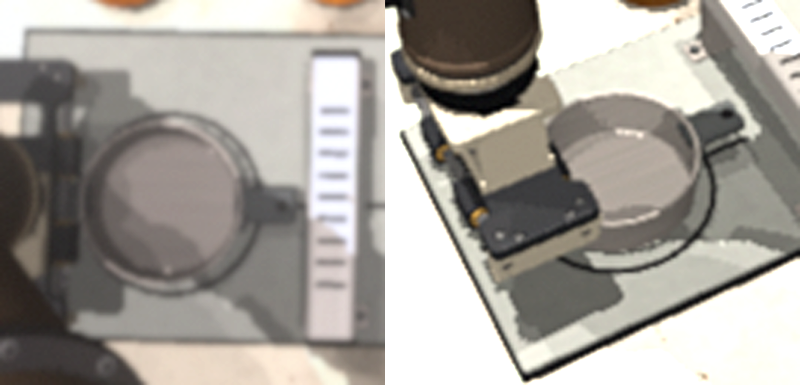

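The pan sits inside the free ring. I'll release, lift, and check from above.

Emit:
carry_out:
  steps: [0.45, 0, 0, 0, 0, 0.6, 0, 0, 0, 0, 0.8, 0, 0, 0, 0, 1, 0, 0, 0, 0, 1, 0, 0, 0, 0, 1, 0, 0, 0, 0, 1, 0, 0, 0, 0, 1, 0, 0, 0, 0, 1, 0, 0, 0, 0]

```text
clock: 13.2
position: [0.5118, 0.2803, 0.0288]
ee_rot: [-1.196, 1.229, -1.23]
force: [-0.2, 0.3, 0.4]
width: 0.992
```

Emit:
carry_out:
  steps: [1, 0, 0, 0.2, 0, 1, 0, 0, 0.5, 0, 1, 0, 0, 1, 0, 1, 0, 0, 1, 0]

```text
clock: 13.6
position: [0.5146, 0.283, 0.1349]
ee_rot: [-1.186, 1.226, -1.229]
force: [1.0, 0.6, -0.2]
width: 1.002
```

Emit:
carry_out:
  steps: [1, 0, 0, 0.5, 0, 1, 0, 0, 1, 0, 1, 0, 0, 1, 0]

```text
clock: 13.9
position: [0.5143, 0.2829, 0.2356]
ee_rot: [-1.185, 1.225, -1.229]
force: [1.2, 0.4, -0.9]
width: 1.003
```

Emit:
carry_out:
  steps: [1, 0, -0.45, 0.2, 0, 1, 0, -0.9, 0.2, 0, 1, 0, -0.9, 0.2, 0, 1, 0, -0.9, 0.2, 0]

```text
clock: 14.3
position: [0.512, 0.1891, 0.2486]
ee_rot: [-1.195, 1.231, -1.232]
force: [0.1, 0.3, -0.4]
width: 0.996
```

Emit:
carry_out:
  steps: [1, 0, -0.3, 0, 0, 1, 0, -0.6, 0, 0, 1, 0, -0.6, 0, 0, 1, 0, -0.6, 0, 0, 1, 0, -0.6, 0, 0]

```text
clock: 14.8
position: [0.5115, 0.1324, 0.2487]
ee_rot: [-1.196, 1.228, -1.227]
force: [-1.0, 0.7, 0.5]
width: 1.001
```

```bash
python3 - <<'E'
from h import *
import cv2
from cell import get_image
s,y=wshot("w3"); print(s['position'],y)
p,d=get_image("top"); np.savez("pics/top4.npz",p=p,d=d)
q,d=get_image("scene"); np.savez("pics/scene4.npz",p=q,d=d)
z=np.load("pics/w3.npz"); cv2.imwrite("pics/w3c.png",cv2.resize(z['p'][0:230,200:460,::-1],None,fx=2.5,fy=2.5,interpolation=2))
E
```

```text
[0.51153378 0.13237835 0.24868372] -1.4432162005705922
```

View pics/w3c.png

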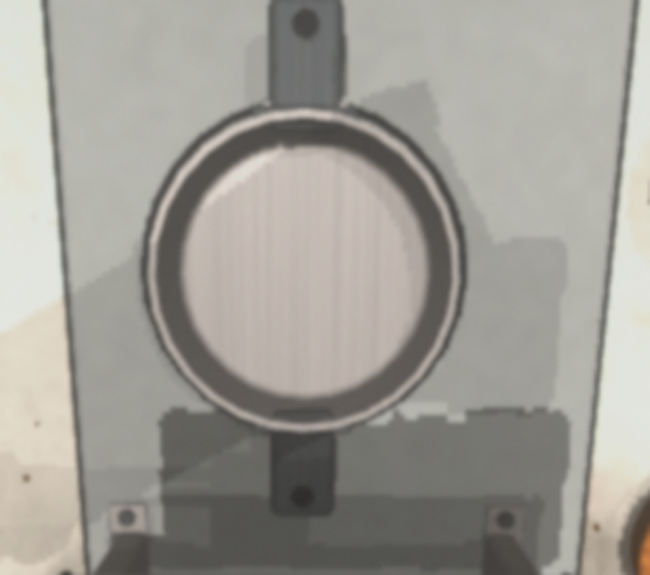

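The crop shows the ear holes at (305,22) and (302,495) and the rim from 148 to 461 across and 107 to 432 down. The ring shows as a thin dark margin on both sides.

```bash
python3 - <<'E'
from h import *
import cv2
z=load("w3"); F=lambda x,y:((x+.5)/2.5+199.5,(y+.5)/2.5-.5)
a,b=[onplane("w3",F(*p),.051) for p in((305,22),(302,495))]
print("holes",a,b,np.linalg.norm(a-b),"mid",(a+b)/2,"yaw",-np.degrees(np.arctan2(*(a-b)[:2])))
e=[onplane("w3",F(*p),.056)[:2] for p in((148,268),(461,268),(305,107),(303,432))]; print("rim",(e[0]+e[1])/2,(e[2]+e[3])/2, np.linalg.norm(e[0]-e[1]))
for n,k in(("w2",0),):
    load(n)
# ring visible sides in w3 at plate height
g=[onplane("w3",F(*p),.012)[:2] for p in((143,268),(466,268))]; print("ring sides",g,(g[0]+g[1])/2)
for n in("top","scene"):
    y=np.load(f"pics/{n}4.npz"); P=points(n,y['d'])
    m=(y['d']>0)&(P[...,2]>.044)&(P[...,2]<.06)&(abs(P[...,0]-.51)<.075)&(abs(P[...,1]-.196)<.11)
    r=P[m]; print(n,m.sum(),"bounds mid",(r.min(0)+r.max(0))/2,r.max(0)-r.min(0))
    cam0=project(n,np.array([.5094,.196,.012])); print(cam0)
y=np.load("pics/top4.npz")['p']; c=cv2.resize(y[160:285,198:328],None,fx=4.5,fy=4.5,interpolation=2)
cv2.imwrite("pics/t4.png",np.clip(c[:,:,::-1]*1.5,0,255).astype(np.uint8))
E
```

```text
holes [0.51308197 0.28519453 0.051     ] [0.50670146 0.10555537 0.051     ] 0.1797524365892909 mid [0.50989172 0.19537495 0.051     ] yaw -2.0342020786248014
rim [0.51049328 0.19887734] [0.51015852 0.19506931] 0.12142714273329351
ring sides [array([0.43951093, 0.19907056]), array([0.58050057, 0.19551956])] [0.51000575 0.19729506]
top 210 bounds mid [0.50625973 0.11616942 0.04967546] [0.03128758 0.03604163 0.01084389]
[255.84208058 222.13282961]
scene 1064 bounds mid [0.51047816 0.19671913 0.05196647] [0.12232632 0.20032259 0.01583826]
[269.31798407 254.77911761]
```

View pics/t4.png

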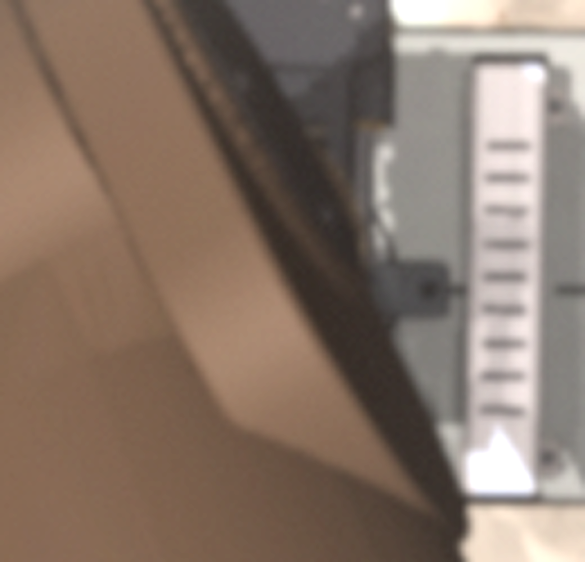

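The arm hides the pan in this top view, but the inner ear's hole lines up with the tick beside it. The wrist and scene measurements agree to about 2 mm, so I'm handing in.

```bash
python3 - <<'E'
from cell import arm
s=arm.observe(); print(s['clock'],s['position'],s['force'],s['width']); print(arm.sign_off())
E
```

```text
14.95 [0.51159284 0.13176728 0.24868309] [-0.26815481 -0.26183647 -0.41499437] 1.0005993448057011
the job is handed in; nothing more can be done
None
```

I slid the pan by its right ear until its centre was under the bar and let go there. I then re-gripped it by the left ear, slid it onto the free ring, released it and raised the gripper clear. The job was handed in at about 15 s on the robot's clock.

**Final position:** The wrist camera put the pan at (0.510, 0.195) and the ring at (0.510, 0.194). The scene camera put them at (0.510, 0.197) and (0.512, 0.197). That is an offset of about 2 mm against the 12 mm allowed. The ears are at -2.0° and the tick lines at -1.8°.

**Forces and bystanders:** The measured tool force stayed under about 4 N in every reading. Nothing I did went near the pies or the carton, but I did not re-measure their positions at the end.

**Checks that disagreed or failed:**
- The cameras differed by 3–5 mm in absolute x, so I placed the pan relative to the ring within the same camera.
- Triangulating the ear from the wrist and top cameras gave 63 mm instead of 51 mm, because a small calibration error is magnified by the nearly parallel views. Direct depth readings gave 50–52 mm.
- The last top-camera check of the pan failed because the arm blocked the view.

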